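# Uncap the left cue extension and hold its cap over the cup

## Task

Set the small steel cup upright on the wooden stand, midway between the two upright cue extensions, and let go of it. Then unscrew the black cap of the left-hand extension (left as the robot sees it; its thread may be of either hand, so try both ways) and lift it off. Finish still gripping the cap, held still and upright straight above the cup, a little clear of its rim, without setting it down; leave the other extension's cap and the chalk, tip shaper and brush where they are.

Things in the scene. Friction and masses are not known exactly. Their poses are not given: they have to be found in the camera images.
- stand: Dark wooden board lying on the cloth, fixed, 80 mm (its x) by 340 mm (its y) by 20 mm high, carrying the two cue extensions on its long centre line at y = +130 mm and y = -130 mm of its own frame; +y is the robot's left. Origin: centre of its underside, so the middle of its free top is 20 mm above the origin.
- cup: Small round open steel cup, loose, 60 mm in outer diameter, 34 mm high, wall 3 mm, straight sides, 0.12 kg. Origin: centre of its underside; z up.
- ext_a: Cue extension: upright turned wooden rod, 38 mm diameter, fixed in the stand; looks just like ext_b, and which of the two is on the left changes between starts. Origin: centre of its foot, on the stand's top; z up its axis; yaw means nothing. The cap's underside seats on its shoulder, 110 mm above the origin; a brass threaded stub 26 mm high stands above that, inside the cap.
- ext_b: Cue extension: upright turned wooden rod, 38 mm diameter, fixed in the stand; looks just like ext_a, and which of the two is on the left changes between starts. Origin: centre of its foot, on the stand's top; z up its axis; yaw means nothing. The cap's underside seats on its shoulder, 110 mm above the origin; a brass threaded stub 26 mm high stands above that, inside the cap.
- cap_a: Black round screw cap on ext_a, 40 mm diameter, 46 mm tall, 0.07 kg, loose; steel bar inlaid in its top along its x. Origin: centre of its underside; z up. Thread hand unknown; the two may differ. Turned the loosening way it rises 5 mm per rad, easily, stays if let go partway, and lifts off after 2.6 rad; the other way it jams within 0.2 rad and does not rise. It will not pull off unturned.
- cap_b: Black round screw cap on ext_b, 40 mm diameter, 46 mm tall, 0.07 kg, loose; steel bar inlaid in its top along its x. Origin: centre of its underside; z up. Thread hand unknown; the two may differ. Turned the loosening way it rises 5 mm per rad, easily, stays if let go partway, and lifts off after 2.6 rad; the other way it jams within 0.2 rad and does not rise. It will not pull off unturned.
- chalk: Bystander: cube of cue chalk, 23 mm wide, 22 mm high, loose. Origin: centre of its underside.
- shaper: Bystander: aluminium tip shaper, a waisted spool 32 mm in diameter, 44 mm high, loose, standing. Origin: centre of its underside.
- brush: Bystander: small table brush lying on the cloth beyond the stand, about 0.2 m long, loose. Origin: its underside, near its middle.
Things that resemble listed ones, but are neither listed nor needed, are in the scene too. Leave any orange or purple look-alike of the cup alone. Leave any green or orange look-alike of the cap_a alone.

How it is judged:
On the way, in this order (a step that is already met when the one before it is completed fails the run):
1. the cup stands upright on the stand, midway between the extensions, let go (x of cup in the frame of stand between -0.018 and 0.018 m and y of cup in the frame of stand between -0.018 and 0.018 m and z of cup in the frame of stand between 0.014 and 0.026 m and angle between cup's own z axis and vertical below 0.1 rad and contact force between the fingers and cup below 0.05 N and linear speed of cup below 0.02 m/s), for 0.2 s.
2. the left-hand extension's cap is lifted clear off it (((y of ext_a in the frame of stand above 0 m and z of cap_a in the frame of ext_a above 0.14 m and contact force between cap_a and ext_a below 0.05 N and contact force between the fingers and cap_a above 1 N) or (y of ext_b in the frame of stand above 0 m and z of cap_b in the frame of ext_b above 0.14 m and contact force between cap_b and ext_b below 0.05 N and contact force between the fingers and cap_b above 1 N))), for 0.1 s.
At the end, for the whole second after the job is handed in: Cup upright on the stand, within 18 mm along and across of the middle between the extensions, not gripped. Left extension's cap gripped, still, upright within 0.35 rad, within 30 mm of the cup's axis, underside 45 to 250 mm above the cup's underside, touching neither cup nor extension (x of cup in the frame of stand between -0.018 and 0.018 m and y of cup in the frame of stand between -0.018 and 0.018 m and z of cup in the frame of stand between 0.014 and 0.026 m and angle between cup's own z axis and vertical below 0.1 rad and contact force between the fingers and cup below 0.05 N and ((y of ext_a in the frame of stand above 0 m and contact force between the fingers and cap_a above 2 N and contact force between cap_a and ext_a below 0.05 N and contact force between cap_a and cup below 0.05 N and horizontal distance between cap_a and cup below 0.03 m and z of cap_a in the frame of cup between 0.045 and 0.25 m and angle between cap_a's own z axis and vertical below 0.35 rad and linear speed of cap_a below 0.03 m/s) or (y of ext_b in the frame of stand above 0 m and contact force between the fingers and cap_b above 2 N and contact force between cap_b and ext_b below 0.05 N and contact force between cap_b and cup below 0.05 N and horizontal distance between cap_b and cup below 0.03 m and z of cap_b in the frame of cup between 0.045 and 0.25 m and angle between cap_b's own z axis and vertical below 0.35 rad and linear speed of cap_b below 0.03 m/s))); the arm keeps its last pose, push and grip.
It fails at once if the right-hand extension's cap is unscrewed or shifted by more than 8 mm ((y of ext_a in the frame of stand above 0 m and distance of cap_b from where it was at the start of the episode above 0.008 m) or (y of ext_b in the frame of stand above 0 m and distance of cap_a from where it was at the start of the episode above 0.008 m)).
It fails at once if the chalk, the tip shaper or the brush is moved by more than 30 mm (distance of any of chalk, shaper, brush from where it was at the start of the episode above 0.03 m).
It also fails if it takes over 72 s, if anything falls off the work surface, if the arm or the gripper's body presses on something with over 40 N, if the wrist force passes 120 N, or if a joint passes its speed limit or range.

## Robot

A 6-joint arm with a two-finger parallel gripper is mounted at the origin on the work surface. World frame = base frame: x ahead of the robot, y to its left, z up, the work surface at z = 0. Lengths are in m, angles in rad, forces in N, time in s.
With the tool pointing down it reaches from about 0.4 to 0.925 m from the base axis. Payload 12.5 kg.
Tool frame: the origin (TCP) lies at the very end of the fingers, on their centre line; the grasp point (between the pads) lies 19 mm behind it; z points along the fingers, y is the line along which they close (so a half turn about z gives the same grasp; the last joint's range is limited). The gripper opens to 95 mm and grips with 3 to 60 N. Pads are 20 mm wide; open, the fingers measure 119 mm over their backs; the gripper's body (75 mm by 180 mm) begins 59 mm behind the grasp point.
Start: joints at [-0.106, 0.491, 1.559, -0, 1.092, -0.106], TCP at [0.625, 0, 0.215] pointing down, gripper open.
Joint ranges: [-3.1, 3.1], [-0.84, 2.19], [0.05, 2.79], [-1.13, 4.28], [0.06, 2.93], [-2.69, 2.69]. Speed limits (rad/s): [2.22, 2.22, 2.79, 3.14, 3.14, 3.14].

## Interface

Orientations are given as a rotation vector (axis times angle).
In Python, from station import env gives the robot as it stands.
- The arm moves only by the tool servo_tool, never from a script. Its argument "targets" is a list of rows, each an object of numbers: "jaw": the opening, from 0 (shut) to 1 (fully open); "tx", "ty", "tz": the shift along the tool's x, y, z in m; "ax", "ay", "az": the turn, a rotation vector about the tool's x, y, z in degrees. In form: [{"jaw": .., "tx": .., "ty": .., "tz": .., "ax": .., "ay": .., "az": ..}, ...]. A call has 1 to 20 rows; each row shifts and turns the commanded pose from where the row before left it, along the tool's axes as they then stand; what a row does not reach is not made up. A row lasts 1/12 s, in which the tool goes at most 41.7 mm and 7.16 degrees, less where a joint would pass 70% of its speed; a pose out of reach is approached as far as the arm can. A call with a gripper value outside its range is refused whole. The fingers move at their own pace and stop on an object; the grip force is fixed at half the most. Time passes only in rows, so rows that do not move let the fingers close. It gives the time, the measured TCP pose, the force, the opening and the grip force at its end, in the units of the state.
- env.observe(): the state, without advancing time (a new reading comes with each control period).
- env.camera(name): name is "scene" or "side" or "wrist"; returns a dict with "frame" (384x512x3 uint8, red, green, blue), "fx", "fy", "cx", "cy" (pixels), "dist" ([k1, k2, p1, p2, k3] as OpenCV has them; the pictures are not rectified), "rvec" (rotation vector, rad) and "tvec" (3), from world to camera coordinates, as OpenCV has them. Camera axes: x right, y down, z forward; pixel columns grow to the right and rows downward; lengths in m; the calibration is good to about 2 mm. A picture is of the moment at which its call begins. There is no depth.
- env.sign_off(): hands the job in; it is judged then, once.
The state is a dict: "t": time; "q": joint angles; "joint_velocities": joint speeds; "joint_torque": joint torques, N m; "tool_pos": TCP position; "eef_rot": TCP orientation; "wrist_force": force on the tool from outside, world axes, zero at the start; "torque": the same for the moment, N m; "width": finger opening in m; "finger_force": force on a finger pad.
Only numpy, scipy, OpenCV 4.12 (cv2) and the standard library are available. Lean on these libraries where they do the work, as an engineer would, in place of code of your own. Each camera call takes 0.05 s, during which the arm holds its last target. There are 200 camera calls.

## Working session

There is one attempt and no reset: what is moved stays moved. The work goes in short steps, Python scripts to look and compute and a tool call to move; the robot and the scene stay as the last step left them, time stands still between calls to the robot, and variables do not carry over. Pictures are saved under pics/ and viewed, at most 10 in all, crops included, and the job is handed in when it is done.

Besides the shell and the picture viewer there is one more tool, called after "Emit:" by a JSON object that holds its "op" and its "data", one argument or row to a line. servo_tool: Moves the arm, as the interface text tells. Its arguments: {"type":"object","properties":{"targets":{"type":"array"}},"required":["targets"]}

```bash
ls; mkdir -p pics; cat > h.py <<'E'
import numpy as np, cv2
from station import env
def snap(n,f):
    c=env.camera(n); cv2.imwrite('pics/'+f+'.png',cv2.cvtColor(c['frame'],cv2.COLOR_RGB2BGR))
    np.savez('pics/'+f+'.npz',**c); return c
def ray(f,u,v):
    c=np.load('pics/'+f+'.npz'); K=np.array([[c['fx'],0,c['cx']],[0,c['fy'],c['cy']],[0,0,1.]])
    p=cv2.undistortPoints(np.array([[[u,v]]],float),K,c['dist'])[0,0]
    R=cv2.Rodrigues(c['rvec'])[0]; return -R.T@c['tvec'].ravel(), R.T@np.array([p[0],p[1],1])
def at(f,u,v,z):
    o,d=ray(f,u,v); return (o+d*(z-o[2])/d[2]).round(4)
def px(f,P):
    c=np.load('pics/'+f+'.npz'); K=np.array([[c['fx'],0,c['cx']],[0,c['fy'],c['cy']],[0,0,1.]])
    return cv2.projectPoints(np.array(P,float).reshape(-1,1,3),c['rvec'],c['tvec'],K,c['dist'])[0][:,0].round(1)
E
python3 - <<'E'
from h import *
a=snap('scene','s0');b=snap('side','d0');c=snap('wrist','w0')
for n in('s0','d0','w0'): print(n,ray(n,256,192))
s=env.observe();print(s['tool_pos'],s['eef_rot'],s['width'],s['t'])
E
```

```text
pics
s0 (array([1.14408283, 0.20004994, 0.83886847]), array([-0.56957847, -0.28503144, -0.77098083]))
d0 (array([0.27015694, 0.59446021, 0.80140929]), array([ 0.29404463, -0.67824684, -0.67344321]))
w0 (array([0.62449634, 0.07239607, 0.38366982]), array([ 0.00499003, -0.26047302, -0.96549741]))
[6.24817630e-01 4.38899992e-05 2.14201179e-01] [-2.22099540e+00 -2.22096373e+00  8.27683336e-04] 0.09540283254780658 0.15
```

View pics/s0.png

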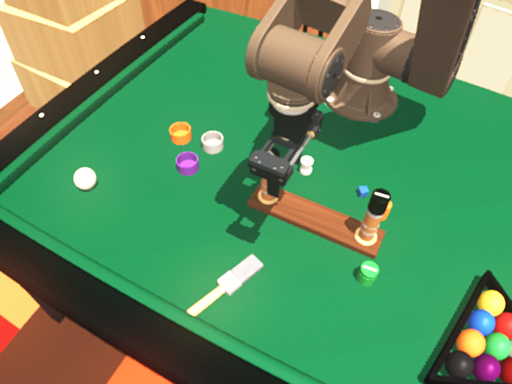

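View pics/d0.png

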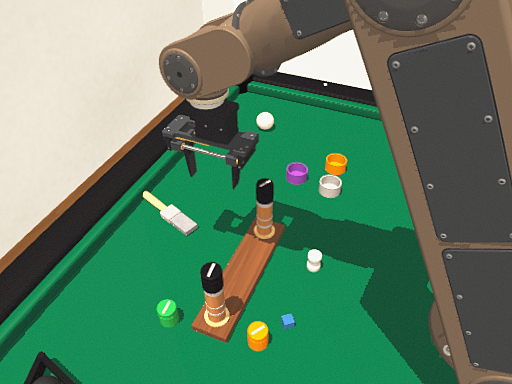

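The scene view shows the steel cup at (212,142), beside orange (180,133) and purple (187,163) look-alikes. The stand runs from (250,200) to (382,240), and the left extension is at (366,240) with its cap at (379,200). In the side view the cup is at (330,186), the left cap at (212,272) and the right cap at (265,186). I'll enlarge crops to read these more closely.

```bash
python3 - <<'E'
import cv2,numpy as np
s=cv2.imread('pics/s0.png');d=cv2.imread('pics/d0.png')
r=lambda im,x,y,w,h,k:cv2.resize(im[y:y+h,x:x+w],(w*k,h*k),interpolation=cv2.INTER_CUBIC)
A=r(s,160,110,80,75,4); B=r(s,320,170,80,75,4); C=r(d,290,140,80,75,4); D=r(d,180,255,80,75,4)
cv2.imwrite('pics/c0.png',np.vstack([np.hstack([A,B]),np.hstack([C,D])]))
E
```

```text
(no output)
```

View pics/c0.png

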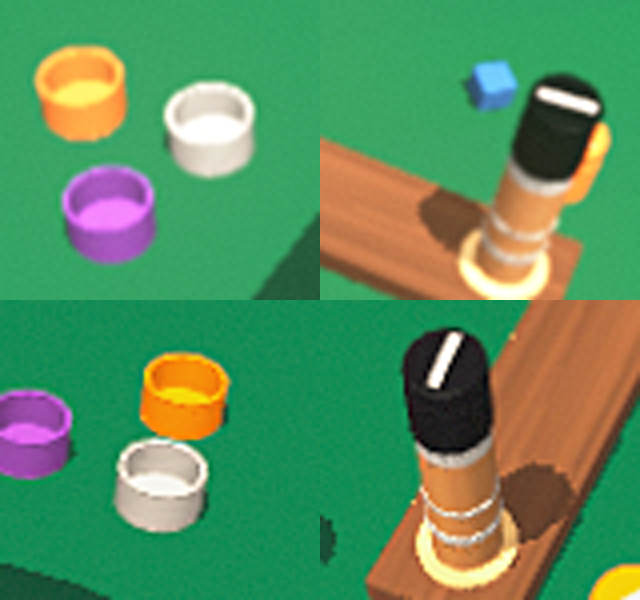

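The crops give the cup rim centre at scene (212.8,138) and side (330.5,183). The left cap's top bar centre is at scene (382,195.2) and side (211.5,269.8).

```bash
python3 - <<'E'
from h import *
print('cup',at('s0',212.75,138,.034),at('d0',330.5,183,.034))
f=lambda x,y:(320+(x-320)/4,170+y/4); g=lambda x,y:(180+(x-320)/4,255+(y-300)/4)
print('cap',at('s0',382,195.2,.176),at('d0',211.5,269.8,.176))
print('bar s',at('s0',*f(537,94),.176),at('s0',*f(600,108),.176),'d',at('d0',*g(459,334),.176),at('d0',*g(432,386),.176))
print('rcap',at('d0',265,182,.176))
print('stand corners s',[at('s0',u,v,.02) for u,v in((248,205),(379,252),(383,233),(263,192))])
print('foot',at('d0',*g(466,537),.02))
print('purple',at('s0',187,158,.034),'orange',at('s0',180,128,.034))
E
python3 - <<'E'
import cv2,numpy as np
d=cv2.imread('pics/d0.png');w=cv2.imread('pics/w0.png')
A=cv2.resize(d[160:260,230:310],None,fx=4,fy=4,interpolation=2)
w=cv2.resize(w,(480,400));cv2.imwrite('pics/c1.png',np.hstack([A,w]))
E
```

```text
cup [ 0.4328 -0.2966  0.034 ] [ 0.4314 -0.2922  0.034 ]
cap [0.5359 0.1913 0.176 ] [0.5348 0.1899 0.176 ]
bar s [0.5394 0.1752 0.176 ] [0.5324 0.2079 0.176 ] d [0.536  0.1746 0.176 ] [0.5336 0.2057 0.176 ]
rcap [ 0.5378 -0.0739  0.176 ]
stand corners s [array([ 0.5859, -0.1007,  0.02  ]), array([0.5628, 0.2337, 0.02  ]), array([0.5064, 0.2263, 0.02  ]), array([ 0.5306, -0.0869,  0.02  ])]
foot [0.5378 0.1874 0.02  ]
purple [ 0.5329 -0.3166  0.034 ] orange [ 0.4418 -0.4023  0.034 ]
```

View pics/c1.png

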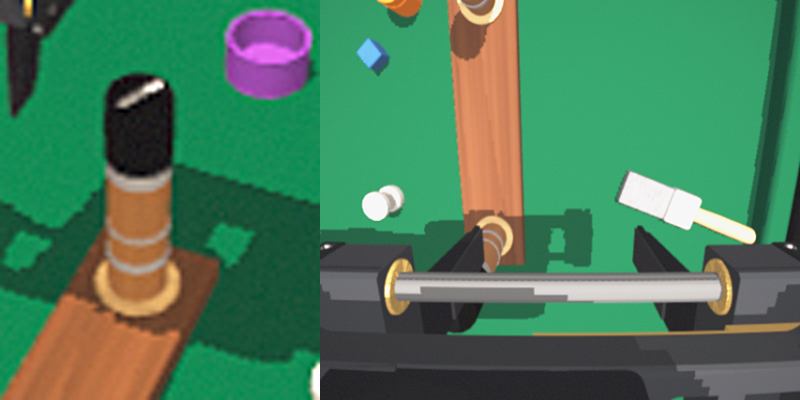

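Right cap top is at side (264.8,183). The wrist view shows the stand's board, with chalk at its far left and the shaper at left. I'll move above the cup and turn the jaws diagonally to clear the two look-alikes.

Emit:
{"op": "servo_tool", "data": {
  "targets": [
    {"tx": -0.0245, "ty": -0.0161, "jaw": 1},
    {"tx": -0.0245, "ty": -0.0161, "jaw": 1},
    {"tx": -0.0245, "ty": -0.0161, "jaw": 1},
    {"tx": -0.0245, "ty": -0.0161, "jaw": 1},
    {"tx": -0.0245, "ty": -0.0161, "jaw": 1},
    {"tx": -0.0245, "ty": -0.0161, "jaw": 1},
    {"tx": -0.0245, "ty": -0.0161, "jaw": 1},
    {"tx": -0.0245, "ty": -0.0161, "jaw": 1},
    {"tx": -0.0245, "ty": -0.0161, "jaw": 1},
    {"tx": -0.0245, "ty": -0.0161, "jaw": 1},
    {"tx": -0.0245, "ty": -0.0161, "jaw": 1},
    {"tx": -0.0245, "ty": -0.0161, "jaw": 1},
    {"az": -6.5, "jaw": 1},
    {"az": -6.5, "jaw": 1},
    {"az": -6.5, "jaw": 1},
    {"az": -6.5, "jaw": 1},
    {"az": -6.5, "jaw": 1},
    {"az": -6.5, "jaw": 1},
    {"az": -6, "jaw": 1},
    {"jaw": 1}
  ]
}}

```text
$.targets[0]: bad value
```

```bash
python3 - <<'E'
from h import *
snap('scene','s1');snap('side','d1');snap('wrist','w1')
s=env.observe();print(s['tool_pos'],s['eef_rot'],s['q'],s['t'])
print(cv2.Rodrigues(np.array(s['eef_rot']))[0].round(3))
print('rfoot',at('d0',264.5,231.2,.02),'shaper',at('s0',306,170,0))
a=cv2.resize(cv2.imread('pics/w1.png'),(480,360));b=cv2.imread('pics/s1.png')[100:300,150:400]
b=cv2.resize(b,(320,256));b=np.vstack([b,np.zeros((104,320,3),'u1')])
cv2.imwrite('pics/c2.png',np.hstack([a,b]))
print(px('w1',[[.432,-.294,.034],[.432,-.294,0]])*480/512)
E
```

```text
[6.24943963e-01 3.44720792e-05 2.14450921e-01] [-2.22123072e+00 -2.22129359e+00  3.02093019e-04] [-1.05595002e-01  4.91151683e-01  1.55905546e+00  1.10715441e-05
  1.09170363e+00 -1.05628409e-01] 0.3
[[-0.  1. -0.]
 [ 1.  0.  0.]
 [ 0. -0. -1.]]
rfoot [ 0.535  -0.0682  0.02  ] shaper [ 0.389  -0.0256  0.    ]
[[113.25    350.53125]
 [121.5     333.9375 ]]
```

View pics/c2.png

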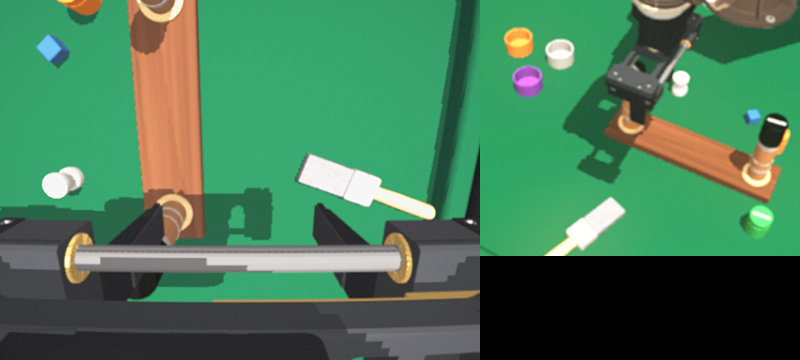

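That call was refused and the arm has not moved; the picture shows the same view as before. Every row seems to need all seven fields.

Emit:
{"op": "servo_tool", "data": {
  "targets": [
    {"jaw": 1, "tx": -0.0294, "ty": -0.0193, "tz": 0, "ax": 0, "ay": 0, "az": -4.5},
    {"jaw": 1, "tx": -0.03, "ty": -0.017, "tz": 0, "ax": 0, "ay": 0, "az": 0},
    {"jaw": 1, "tx": -0.03, "ty": -0.017, "tz": 0, "ax": 0, "ay": 0, "az": 0},
    {"jaw": 1, "tx": -0.03, "ty": -0.017, "tz": 0, "ax": 0, "ay": 0, "az": 0},
    {"jaw": 1, "tx": -0.03, "ty": -0.017, "tz": 0, "ax": 0, "ay": 0, "az": 0},
    {"jaw": 1, "tx": -0.03, "ty": -0.017, "tz": 0, "ax": 0, "ay": 0, "az": 0},
    {"jaw": 1, "tx": -0.03, "ty": -0.017, "tz": 0, "ax": 0, "ay": 0, "az": 0},
    {"jaw": 1, "tx": -0.03, "ty": -0.017, "tz": 0, "ax": 0, "ay": 0, "az": 0},
    {"jaw": 1, "tx": -0.03, "ty": -0.017, "tz": 0, "ax": 0, "ay": 0, "az": 0},
    {"jaw": 1, "tx": -0.03, "ty": -0.017, "tz": 0, "ax": 0, "ay": 0, "az": 0},
    {"jaw": 1, "tx": 0, "ty": 0, "tz": 0, "ax": 0, "ay": 0, "az": -6.75},
    {"jaw": 1, "tx": 0, "ty": 0, "tz": 0, "ax": 0, "ay": 0, "az": -6.75},
    {"jaw": 1, "tx": 0, "ty": 0, "tz": 0, "ax": 0, "ay": 0, "az": -6.75},
    {"jaw": 1, "tx": 0, "ty": 0, "tz": 0, "ax": 0, "ay": 0, "az": -6.75},
    {"jaw": 1, "tx": 0, "ty": 0, "tz": 0, "ax": 0, "ay": 0, "az": -6.75},
    {"jaw": 1, "tx": 0, "ty": 0, "tz": 0, "ax": 0, "ay": 0, "az": -6.75},
    {"jaw": 1, "tx": 0, "ty": 0, "tz": 0, "ax": 0, "ay": 0, "az": 0},
    {"jaw": 1, "tx": 0, "ty": 0, "tz": 0, "ax": 0, "ay": 0, "az": 0}
  ]
}}

```text
t: 1.8
tool_pos: [0.4744, -0.3105, 0.2146]
eef_rot: [1.208, 2.9, 0.0]
wrist_force: [0.2, 0.4, 0.0]
width: 0.0952
finger_force: 0.0
```

```bash
cat >> h.py <<'E'
def st():
    s=env.observe();R=cv2.Rodrigues(np.array(s['eef_rot']))[0]
    print('t',s['t'],'p',np.round(s['tool_pos'],4),'q',np.round(s['q'],3),'F',np.round(s['wrist_force'],1),'M',np.round(s['torque'],2),'w',round(s['width'],4),'ff',s['finger_force']);print(R.round(3).tolist())
    return np.array(s['tool_pos']),R
def delta(P):  # tool-frame shift to reach world P
    p,R=st(); print('shift',(R.T@(np.array(P)-p)).round(4))
E
python3 - <<'E'
from h import *
snap('wrist','w2');snap('side','d2')
delta([.432,-.294,.008])
w=cv2.imread('pics/w2.png')
a=cv2.resize(w,(480,360));d=cv2.resize(cv2.imread('pics/d2.png')[100:340,150:390],(320,320))
d=np.vstack([d,np.zeros((40,320,3),'u1')]);cv2.imwrite('pics/c3.png',np.hstack([a,d]))
print(px('w2',[[.432,-.294,.034],[.432,-.294,0]])*480/512, px('d2',[.432,-.294,.034]))
E
```

```text
t 1.9 p [ 0.4744 -0.3105  0.2146] q [-0.696  0.408  1.704  0.     1.029 -1.478] F [ 0.1  0.5 -0.1] M [ 0.04 -0.03 -0.02] w 0.0949 ff 0.0
[[-0.705, 0.71, 0.0], [0.71, 0.705, 0.0], [-0.0, 0.0, -1.0]]
shift [ 0.0415 -0.0185  0.2066]
[[223.03125 129.     ]
 [224.34375 126.75   ]] [[330.5 182.5]]
```

View pics/c3.png

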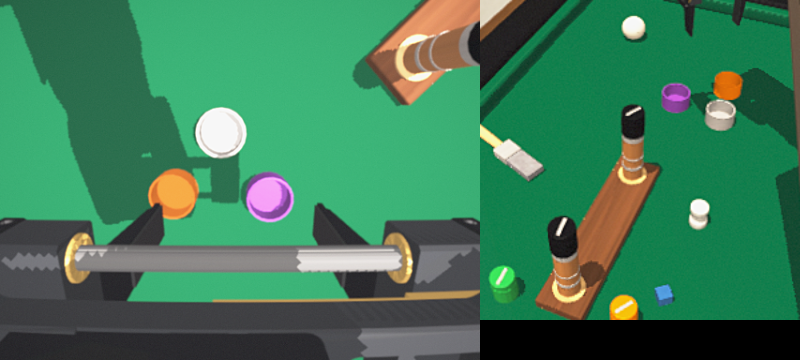

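The wrist view shows the cup rim centred at (220,132) of 480x360, with orange (173,193) and purple (270,197) clear of the finger paths. I'll refine the position with this nearer view.

```bash
python3 - <<'E'
from h import *
P=at('w2',220.5*512/480,132*512/480,.034);print(P);delta([P[0],P[1],.008])
E
```

```text
[ 0.4323 -0.2987  0.034 ]
t 1.9 p [ 0.4744 -0.3105  0.2146] q [-0.696  0.408  1.704  0.     1.029 -1.478] F [ 0.1  0.5 -0.1] M [ 0.04 -0.03 -0.02] w 0.0949 ff 0.0
[[-0.705, 0.71, 0.0], [0.71, 0.705, 0.0], [-0.0, 0.0, -1.0]]
shift [ 0.038  -0.0216  0.2066]
```

Emit:
{"op": "servo_tool", "data": {
  "targets": [
    {"jaw": 1, "tx": 0.0195, "ty": -0.0103, "tz": 0, "ax": 0, "ay": 0, "az": 0},
    {"jaw": 1, "tx": 0.0195, "ty": -0.0103, "tz": 0, "ax": 0, "ay": 0, "az": 0},
    {"jaw": 1, "tx": 0, "ty": 0, "tz": 0.03, "ax": 0, "ay": 0, "az": 0},
    {"jaw": 1, "tx": 0, "ty": 0, "tz": 0.035, "ax": 0, "ay": 0, "az": 0},
    {"jaw": 1, "tx": 0, "ty": 0, "tz": 0.035, "ax": 0, "ay": 0, "az": 0},
    {"jaw": 1, "tx": 0, "ty": 0, "tz": 0.035, "ax": 0, "ay": 0, "az": 0},
    {"jaw": 1, "tx": 0, "ty": 0, "tz": 0.03, "ax": 0, "ay": 0, "az": 0},
    {"jaw": 1, "tx": 0, "ty": 0, "tz": 0.02, "ax": 0, "ay": 0, "az": 0},
    {"jaw": 1, "tx": 0, "ty": 0, "tz": 0.0115, "ax": 0, "ay": 0, "az": 0},
    {"jaw": 1, "tx": 0, "ty": 0, "tz": 0.01, "ax": 0, "ay": 0, "az": 0},
    {"jaw": 1, "tx": 0, "ty": 0, "tz": 0, "ax": 0, "ay": 0, "az": 0},
    {"jaw": 0, "tx": 0, "ty": 0, "tz": 0, "ax": 0, "ay": 0, "az": 0},
    {"jaw": 0, "tx": 0, "ty": 0, "tz": 0, "ax": 0, "ay": 0, "az": 0},
    {"jaw": 0, "tx": 0, "ty": 0, "tz": 0, "ax": 0, "ay": 0, "az": 0},
    {"jaw": 0, "tx": 0, "ty": 0, "tz": 0, "ax": 0, "ay": 0, "az": 0},
    {"jaw": 0, "tx": 0, "ty": 0, "tz": 0, "ax": 0, "ay": 0, "az": 0},
    {"jaw": 0, "tx": 0, "ty": 0, "tz": 0, "ax": 0, "ay": 0, "az": 0},
    {"jaw": 0, "tx": 0, "ty": 0, "tz": 0, "ax": 0, "ay": 0, "az": 0}
  ]
}}

```text
t: 3.4
tool_pos: [0.4324, -0.2976, 0.0085]
eef_rot: [1.202, 2.902, -0.0]
wrist_force: [-1.0, 0.9, 4.6]
width: 0.0585
finger_force: 29.9
```

Emit:
{"op": "servo_tool", "data": {
  "targets": [
    {"jaw": 0, "tx": 0, "ty": 0, "tz": -0.01, "ax": 0, "ay": 0, "az": 0},
    {"jaw": 0, "tx": 0, "ty": 0, "tz": -0.02, "ax": 0, "ay": 0, "az": 0},
    {"jaw": 0, "tx": 0, "ty": 0, "tz": -0.035, "ax": 0, "ay": 0, "az": 0},
    {"jaw": 0, "tx": 0, "ty": 0, "tz": -0.035, "ax": 0, "ay": 0, "az": 0},
    {"jaw": 0, "tx": 0, "ty": 0, "tz": -0.035, "ax": 0, "ay": 0, "az": 0},
    {"jaw": 0, "tx": 0, "ty": 0, "tz": -0.035, "ax": 0, "ay": 0, "az": 0},
    {"jaw": 0, "tx": 0, "ty": 0, "tz": -0.035, "ax": 0, "ay": 0, "az": 0},
    {"jaw": 0, "tx": 0, "ty": 0, "tz": -0.03, "ax": 0, "ay": 0, "az": 0},
    {"jaw": 0, "tx": 0, "ty": 0, "tz": -0.015, "ax": 0, "ay": 0, "az": 0},
    {"jaw": 0, "tx": 0, "ty": 0, "tz": 0, "ax": 0, "ay": 0, "az": 6.5},
    {"jaw": 0, "tx": 0, "ty": 0, "tz": 0, "ax": 0, "ay": 0, "az": 6.5},
    {"jaw": 0, "tx": 0, "ty": 0, "tz": 0, "ax": 0, "ay": 0, "az": 6.5},
    {"jaw": 0, "tx": 0, "ty": 0, "tz": 0, "ax": 0, "ay": 0, "az": 6.5},
    {"jaw": 0, "tx": 0, "ty": 0, "tz": 0, "ax": 0, "ay": 0, "az": 6.5},
    {"jaw": 0, "tx": 0, "ty": 0, "tz": 0, "ax": 0, "ay": 0, "az": 6.5},
    {"jaw": 0, "tx": 0, "ty": 0, "tz": 0, "ax": 0, "ay": 0, "az": 6},
    {"jaw": 0, "tx": 0, "ty": 0, "tz": 0, "ax": 0, "ay": 0, "az": 0}
  ]
}}

```text
t: 4.82
tool_pos: [0.4319, -0.2973, 0.2587]
eef_rot: [2.227, 2.216, 0.0]
wrist_force: [-0.4, -0.4, -1.0]
width: 0.0586
finger_force: 29.9
```

Emit:
{"op": "servo_tool", "data": {
  "targets": [
    {"jaw": 0, "tx": 0.015, "ty": 0.005, "tz": 0, "ax": 0, "ay": 0, "az": 0},
    {"jaw": 0, "tx": 0.03, "ty": 0.009, "tz": 0, "ax": 0, "ay": 0, "az": 0},
    {"jaw": 0, "tx": 0.03, "ty": 0.009, "tz": 0, "ax": 0, "ay": 0, "az": 0},
    {"jaw": 0, "tx": 0.03, "ty": 0.009, "tz": 0, "ax": 0, "ay": 0, "az": 0},
    {"jaw": 0, "tx": 0.03, "ty": 0.009, "tz": 0, "ax": 0, "ay": 0, "az": 0},
    {"jaw": 0, "tx": 0.03, "ty": 0.009, "tz": 0, "ax": 0, "ay": 0, "az": 0},
    {"jaw": 0, "tx": 0.03, "ty": 0.009, "tz": 0, "ax": 0, "ay": 0, "az": 0},
    {"jaw": 0, "tx": 0.03, "ty": 0.009, "tz": 0, "ax": 0, "ay": 0, "az": 0},
    {"jaw": 0, "tx": 0.03, "ty": 0.009, "tz": 0, "ax": 0, "ay": 0, "az": 0},
    {"jaw": 0, "tx": 0.03, "ty": 0.009, "tz": 0, "ax": 0, "ay": 0, "az": 0},
    {"jaw": 0, "tx": 0.03, "ty": 0.009, "tz": 0, "ax": 0, "ay": 0, "az": 0},
    {"jaw": 0, "tx": 0.03, "ty": 0.009, "tz": 0, "ax": 0, "ay": 0, "az": 0},
    {"jaw": 0, "tx": 0.01, "ty": 0.004, "tz": 0, "ax": 0, "ay": 0, "az": 0},
    {"jaw": 0, "tx": 0, "ty": 0, "tz": 0, "ax": 0, "ay": 0, "az": 0}
  ]
}}

```text
t: 5.98
tool_pos: [0.5404, 0.0594, 0.2583]
eef_rot: [-2.215, -2.228, -0.0]
wrist_force: [-0.3, -0.5, -1.8]
width: 0.0586
finger_force: 29.9
```

```bash
python3 - <<'E'
from h import *
snap('wrist','w3');snap('scene','s3');delta([.537,.059,.03])
a=cv2.resize(cv2.imread('pics/w3.png'),(480,360));d=cv2.resize(cv2.imread('pics/s3.png')[120:280,220:400],(320,284))
d=np.vstack([d,np.zeros((76,320,3),'u1')]);cv2.imwrite('pics/c4.png',np.hstack([a,d]))
E
```

```text
t 6.0833 p [0.5399 0.0571 0.2582] q [-0.016  0.33   1.703 -0.     1.109 -0.019] F [-0.4  0.3 -0.9] M [-0.    0.02  0.05] w 0.0587 ff 29.899885235354304
[[-0.003, 1.0, -0.0], [1.0, 0.003, -0.0], [-0.0, -0.0, -1.0]]
shift [ 0.0019 -0.0028  0.2282]
```

View pics/c4.png

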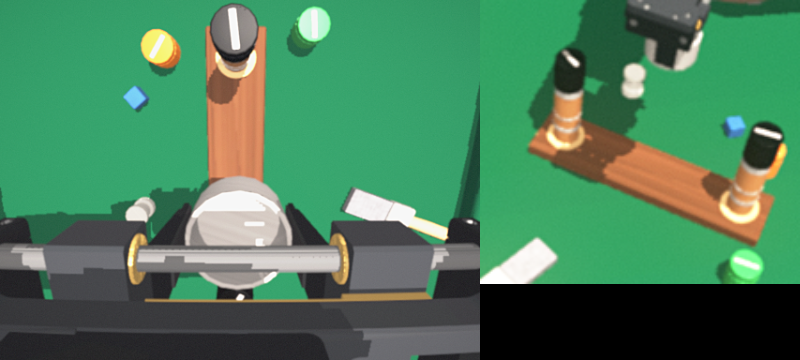

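The wrist view shows the cup held upright. The stand's edges are at x=207 and x=265, its far end at row 28, and the left cap's top is centred at (234,29).

```bash
python3 - <<'E'
from h import *
k=512/480
for u,v,z in((234,30,.176),(236,62,.02),(207,28,.02),(266,28,.02),(208.5,170,.02),(265,170,.02)): print((u,v),at('w3',u*k,v*k,z))
E
```

```text
(234, 30) [0.5358 0.1883 0.176 ]
(236, 62) [0.5362 0.1839 0.02  ]
(207, 28) [0.4984 0.2258 0.02  ]
(266, 28) [0.5749 0.2262 0.02  ]
(208.5, 170) [0.497  0.0365 0.02  ]
(265, 170) [0.5788 0.037  0.02  ]
```

Emit:
{"op": "servo_tool", "data": {
  "targets": [
    {"jaw": 0, "tx": 0.001, "ty": -0.003, "tz": 0.015, "ax": 0, "ay": 0, "az": 0},
    {"jaw": 0, "tx": 0, "ty": 0, "tz": 0.03, "ax": 0, "ay": 0, "az": 0},
    {"jaw": 0, "tx": 0, "ty": 0, "tz": 0.03, "ax": 0, "ay": 0, "az": 0},
    {"jaw": 0, "tx": 0, "ty": 0, "tz": 0.03, "ax": 0, "ay": 0, "az": 0},
    {"jaw": 0, "tx": 0, "ty": 0, "tz": 0.03, "ax": 0, "ay": 0, "az": 0},
    {"jaw": 0, "tx": 0, "ty": 0, "tz": 0.03, "ax": 0, "ay": 0, "az": 0},
    {"jaw": 0, "tx": 0, "ty": 0, "tz": 0.025, "ax": 0, "ay": 0, "az": 0},
    {"jaw": 0, "tx": 0, "ty": 0, "tz": 0.015, "ax": 0, "ay": 0, "az": 0},
    {"jaw": 0, "tx": 0, "ty": 0, "tz": 0.01, "ax": 0, "ay": 0, "az": 0},
    {"jaw": 0, "tx": 0, "ty": 0, "tz": 0.006, "ax": 0, "ay": 0, "az": 0},
    {"jaw": 0, "tx": 0, "ty": 0, "tz": 0.004, "ax": 0, "ay": 0, "az": 0},
    {"jaw": 0, "tx": 0, "ty": 0, "tz": 0.002, "ax": 0, "ay": 0, "az": 0},
    {"jaw": 0, "tx": 0, "ty": 0, "tz": 0.001, "ax": 0, "ay": 0, "az": 0},
    {"jaw": 0, "tx": 0, "ty": 0, "tz": 0, "ax": 0, "ay": 0, "az": 0},
    {"jaw": 0, "tx": 0, "ty": 0, "tz": 0, "ax": 0, "ay": 0, "az": 0}
  ]
}}

```text
t: 7.33
tool_pos: [0.5375, 0.0585, 0.0308]
eef_rot: [2.221, 2.221, 0.001]
wrist_force: [-0.3, -0.2, -1.0]
width: 0.0583
finger_force: 29.9
```

Emit:
{"op": "servo_tool", "data": {
  "targets": [
    {"jaw": 0, "tx": 0, "ty": 0, "tz": 0.0015, "ax": 0, "ay": 0, "az": 0},
    {"jaw": 0, "tx": 0, "ty": 0, "tz": 0, "ax": 0, "ay": 0, "az": 0},
    {"jaw": 1, "tx": 0, "ty": 0, "tz": 0, "ax": 0, "ay": 0, "az": 0},
    {"jaw": 1, "tx": 0, "ty": 0, "tz": 0, "ax": 0, "ay": 0, "az": 0},
    {"jaw": 1, "tx": 0, "ty": 0, "tz": 0, "ax": 0, "ay": 0, "az": 0},
    {"jaw": 1, "tx": 0, "ty": 0, "tz": 0, "ax": 0, "ay": 0, "az": 0},
    {"jaw": 1, "tx": 0, "ty": 0, "tz": 0, "ax": 0, "ay": 0, "az": 0},
    {"jaw": 1, "tx": 0, "ty": 0, "tz": 0, "ax": 0, "ay": 0, "az": 0},
    {"jaw": 1, "tx": 0, "ty": 0, "tz": -0.015, "ax": 0, "ay": 0, "az": 0},
    {"jaw": 1, "tx": 0, "ty": 0, "tz": -0.03, "ax": 0, "ay": 0, "az": 0},
    {"jaw": 1, "tx": 0, "ty": 0, "tz": -0.035, "ax": 0, "ay": 0, "az": 0},
    {"jaw": 1, "tx": 0, "ty": 0, "tz": -0.035, "ax": 0, "ay": 0, "az": 0},
    {"jaw": 1, "tx": 0, "ty": 0, "tz": -0.035, "ax": 0, "ay": 0, "az": 0},
    {"jaw": 1, "tx": 0, "ty": 0, "tz": -0.035, "ax": 0, "ay": 0, "az": 0},
    {"jaw": 1, "tx": 0, "ty": 0, "tz": -0.02, "ax": 0, "ay": 0, "az": 0},
    {"jaw": 1, "tx": 0, "ty": 0, "tz": 0, "ax": 0, "ay": 0, "az": 0}
  ]
}}

```text
t: 8.67
tool_pos: [0.5386, 0.0585, 0.2382]
eef_rot: [2.218, 2.218, 0.008]
wrist_force: [-0.2, 0.9, -0.7]
width: 0.0956
finger_force: 0.0
```

```bash
python3 - <<'E'
from h import *
snap('wrist','w4');snap('side','d4');delta([.536,.188,.14])
a=cv2.resize(cv2.imread('pics/w4.png'),(480,360));d=cv2.resize(cv2.imread('pics/d4.png')[170:350,170:330],(320,360))
cv2.imwrite('pics/c5.png',np.hstack([a,d]))
E
```

```text
t 8.7667 p [0.5371 0.0585 0.234 ] q [-0.014  0.35   1.743 -0.     1.048 -0.014] F [ 0.   0.3 -0.7] M [ 0.01  0.04 -0.03] w 0.095 ff 0.0
[[-0.0, 1.0, 0.001], [1.0, 0.0, -0.0], [-0.0, 0.001, -1.0]]
shift [ 0.1295 -0.0012  0.094 ]
```

View pics/c5.png

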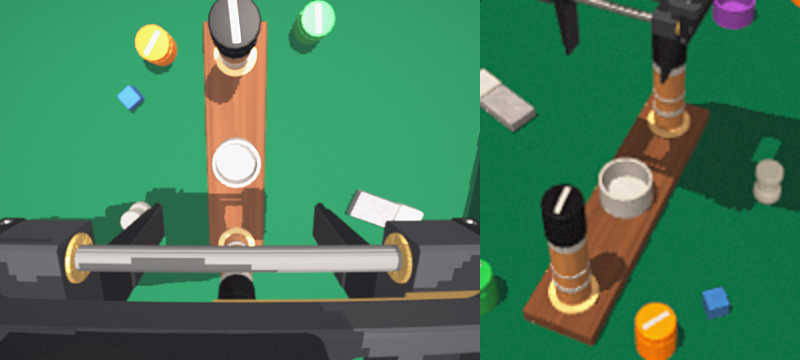

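The cup stands upright midway on the stand at wrist (236,163), and the right cap is undisturbed. Next I'll grip the left cap with joint 6 near zero, which leaves room to turn either way.

Emit:
{"op": "servo_tool", "data": {
  "targets": [
    {"jaw": 1, "tx": 0.0259, "ty": -0.0002, "tz": 0, "ax": 0, "ay": 0, "az": 0},
    {"jaw": 1, "tx": 0.0259, "ty": -0.0002, "tz": 0, "ax": 0, "ay": 0, "az": 0},
    {"jaw": 1, "tx": 0.0259, "ty": -0.0002, "tz": 0, "ax": 0, "ay": 0, "az": 0},
    {"jaw": 1, "tx": 0.0259, "ty": -0.0003, "tz": 0, "ax": 0, "ay": 0, "az": 0},
    {"jaw": 1, "tx": 0.0259, "ty": -0.0003, "tz": 0, "ax": 0, "ay": 0, "az": 0},
    {"jaw": 1, "tx": 0, "ty": 0, "tz": 0, "ax": 0, "ay": 0, "az": -6.5},
    {"jaw": 1, "tx": 0, "ty": 0, "tz": 0, "ax": 0, "ay": 0, "az": -6.5},
    {"jaw": 1, "tx": 0, "ty": 0, "tz": 0, "ax": 0, "ay": 0, "az": -6.5},
    {"jaw": 1, "tx": 0, "ty": 0, "tz": 0.02, "ax": 0, "ay": 0, "az": 0},
    {"jaw": 1, "tx": 0, "ty": 0, "tz": 0.025, "ax": 0, "ay": 0, "az": 0},
    {"jaw": 1, "tx": 0, "ty": 0, "tz": 0.025, "ax": 0, "ay": 0, "az": 0},
    {"jaw": 1, "tx": 0, "ty": 0, "tz": 0.015, "ax": 0, "ay": 0, "az": 0},
    {"jaw": 1, "tx": 0, "ty": 0, "tz": 0.009, "ax": 0, "ay": 0, "az": 0},
    {"jaw": 1, "tx": 0, "ty": 0, "tz": 0, "ax": 0, "ay": 0, "az": 0},
    {"jaw": 1, "tx": 0, "ty": 0, "tz": 0, "ax": 0, "ay": 0, "az": 0}
  ]
}}

```text
t: 10.02
tool_pos: [0.5359, 0.1879, 0.1391]
eef_rot: [-1.813, -2.565, 0.002]
wrist_force: [0.3, 0.3, -0.4]
width: 0.0952
finger_force: 0.0
```

Emit:
{"op": "servo_tool", "data": {
  "targets": [
    {"jaw": 0, "tx": 0, "ty": 0, "tz": 0, "ax": 0, "ay": 0, "az": 0},
    {"jaw": 0, "tx": 0, "ty": 0, "tz": 0, "ax": 0, "ay": 0, "az": 0},
    {"jaw": 0, "tx": 0, "ty": 0, "tz": 0, "ax": 0, "ay": 0, "az": 0},
    {"jaw": 0, "tx": 0, "ty": 0, "tz": 0, "ax": 0, "ay": 0, "az": 0},
    {"jaw": 0, "tx": 0, "ty": 0, "tz": 0, "ax": 0, "ay": 0, "az": 0},
    {"jaw": 0, "tx": 0, "ty": 0, "tz": 0, "ax": 0, "ay": 0, "az": 0},
    {"jaw": 0, "tx": 0, "ty": 0, "tz": 0, "ax": 0, "ay": 0, "az": 0},
    {"jaw": 0, "tx": 0, "ty": 0, "tz": 0, "ax": 0, "ay": 0, "az": 0},
    {"jaw": 0, "tx": 0, "ty": 0, "tz": 0, "ax": 0, "ay": 0, "az": 0}
  ]
}}

```text
t: 10.77
tool_pos: [0.536, 0.188, 0.1396]
eef_rot: [1.813, 2.566, 0.0]
wrist_force: [0.4, 0.2, -0.2]
width: 0.0407
finger_force: 1.8
```

```bash
python3 - <<'E'
from h import *
st()
E
```

```text
t 10.7667 p [0.536  0.188  0.1396] q [ 0.221  0.499  1.782 -0.     0.861 -0.119] F [ 0.4  0.2 -0.2] M [-0.03  0.05  0.01] w 0.0407 ff 1.8442990715266205
[[-0.334, 0.943, 0.0], [0.943, 0.334, -0.0], [-0.0, 0.0, -1.0]]
```

Emit:
{"op": "servo_tool", "data": {
  "targets": [
    {"jaw": 0, "tx": 0, "ty": 0, "tz": 0, "ax": 0, "ay": 0, "az": 0},
    {"jaw": 0, "tx": 0, "ty": 0, "tz": 0, "ax": 0, "ay": 0, "az": 0},
    {"jaw": 0, "tx": 0, "ty": 0, "tz": -0.0003, "ax": 0, "ay": 0, "az": -4},
    {"jaw": 0, "tx": 0, "ty": 0, "tz": -0.0003, "ax": 0, "ay": 0, "az": -4},
    {"jaw": 0, "tx": 0, "ty": 0, "tz": -0.0003, "ax": 0, "ay": 0, "az": -4},
    {"jaw": 0, "tx": 0, "ty": 0, "tz": -0.0003, "ax": 0, "ay": 0, "az": -4},
    {"jaw": 0, "tx": 0, "ty": 0, "tz": 0, "ax": 0, "ay": 0, "az": 0},
    {"jaw": 0, "tx": 0, "ty": 0, "tz": 0, "ax": 0, "ay": 0, "az": 0}
  ]
}}

```text
t: 11.43
tool_pos: [0.5362, 0.188, 0.1409]
eef_rot: [1.441, 2.791, 0.001]
wrist_force: [0.6, 1.4, -0.9]
width: 0.0396
finger_force: 30.0
```

```bash
python3 - <<'E'
from h import *
st()
E
```

```text
t 11.4333 p [0.5362 0.188  0.1409] q [ 0.221  0.497  1.781  0.     0.863 -0.396] F [ 0.6  1.4 -0.9] M [ 0.19 -0.26  0.02] w 0.0396 ff 29.99963487032801
[[-0.579, 0.815, 0.0], [0.815, 0.579, 0.0], [-0.0, 0.0, -1.0]]
```

Turning counterclockwise is easy, with almost no torque, so this is the loosening way. I'll regrip further back so the rest is a single turn.

Emit:
{"op": "servo_tool", "data": {
  "targets": [
    {"jaw": 0.7, "tx": 0, "ty": 0, "tz": 0, "ax": 0, "ay": 0, "az": 0},
    {"jaw": 0.7, "tx": 0, "ty": 0, "tz": 0, "ax": 0, "ay": 0, "az": 0},
    {"jaw": 0.7, "tx": 0, "ty": 0, "tz": 0, "ax": 0, "ay": 0, "az": 0},
    {"jaw": 0.7, "tx": 0, "ty": 0, "tz": 0, "ax": 0, "ay": 0, "az": 0},
    {"jaw": 0.7, "tx": 0, "ty": 0, "tz": 0, "ax": 0, "ay": 0, "az": 7},
    {"jaw": 0.7, "tx": 0, "ty": 0, "tz": 0, "ax": 0, "ay": 0, "az": 7},
    {"jaw": 0.7, "tx": 0, "ty": 0, "tz": 0, "ax": 0, "ay": 0, "az": 7},
    {"jaw": 0.7, "tx": 0, "ty": 0, "tz": 0, "ax": 0, "ay": 0, "az": 7},
    {"jaw": 0.7, "tx": 0, "ty": 0, "tz": 0, "ax": 0, "ay": 0, "az": 7},
    {"jaw": 0.7, "tx": 0, "ty": 0, "tz": 0, "ax": 0, "ay": 0, "az": 7},
    {"jaw": 0.7, "tx": 0, "ty": 0, "tz": 0, "ax": 0, "ay": 0, "az": 0},
    {"jaw": 0, "tx": 0, "ty": 0, "tz": 0, "ax": 0, "ay": 0, "az": 0},
    {"jaw": 0, "tx": 0, "ty": 0, "tz": 0, "ax": 0, "ay": 0, "az": 0},
    {"jaw": 0, "tx": 0, "ty": 0, "tz": 0, "ax": 0, "ay": 0, "az": 0},
    {"jaw": 0, "tx": 0, "ty": 0, "tz": 0, "ax": 0, "ay": 0, "az": 0},
    {"jaw": 0, "tx": 0, "ty": 0, "tz": 0, "ax": 0, "ay": 0, "az": 0},
    {"jaw": 0, "tx": 0, "ty": 0, "tz": 0, "ax": 0, "ay": 0, "az": 0},
    {"jaw": 0, "tx": 0, "ty": 0, "tz": 0, "ax": 0, "ay": 0, "az": 0},
    {"jaw": 0, "tx": 0, "ty": 0, "tz": 0, "ax": 0, "ay": 0, "az": 0}
  ]
}}

```text
t: 13.02
tool_pos: [0.536, 0.1879, 0.1408]
eef_rot: [2.343, 2.092, 0.0]
wrist_force: [-0.9, -0.6, 0.0]
width: 0.0399
finger_force: 30.0
```

Emit:
{"op": "servo_tool", "data": {
  "targets": [
    {"jaw": 0, "tx": 0, "ty": 0, "tz": -0.0006, "ax": 0, "ay": 0, "az": -7},
    {"jaw": 0, "tx": 0, "ty": 0, "tz": -0.0006, "ax": 0, "ay": 0, "az": -7},
    {"jaw": 0, "tx": 0, "ty": 0, "tz": -0.0006, "ax": 0, "ay": 0, "az": -7},
    {"jaw": 0, "tx": 0, "ty": 0, "tz": -0.0006, "ax": 0, "ay": 0, "az": -7},
    {"jaw": 0, "tx": 0, "ty": 0, "tz": -0.0006, "ax": 0, "ay": 0, "az": -7},
    {"jaw": 0, "tx": 0, "ty": 0, "tz": -0.0006, "ax": 0, "ay": 0, "az": -7},
    {"jaw": 0, "tx": 0, "ty": 0, "tz": -0.0006, "ax": 0, "ay": 0, "az": -7},
    {"jaw": 0, "tx": 0, "ty": 0, "tz": -0.0006, "ax": 0, "ay": 0, "az": -7},
    {"jaw": 0, "tx": 0, "ty": 0, "tz": -0.0006, "ax": 0, "ay": 0, "az": -7},
    {"jaw": 0, "tx": 0, "ty": 0, "tz": -0.0006, "ax": 0, "ay": 0, "az": -7},
    {"jaw": 0, "tx": 0, "ty": 0, "tz": 0, "ax": 0, "ay": 0, "az": 0}
  ]
}}

```text
t: 13.93
tool_pos: [0.5364, 0.1883, 0.1471]
eef_rot: [0.711, 3.059, 0.001]
wrist_force: [1.2, 3.3, 0.5]
width: 0.0398
finger_force: 30.0
```

```bash
python3 - <<'E'
from h import *
st()
E
```

```text
t 13.9333 p [0.5364 0.1883 0.1471] q [ 0.221  0.489  1.775  0.     0.876 -0.893] F [1.2 3.3 0.5] M [ 0.66 -0.3   0.02] w 0.0398 ff 29.998250054195523
[[-0.897, 0.441, 0.001], [0.441, 0.897, 0.001], [-0.001, 0.001, -1.0]]
```

Emit:
{"op": "servo_tool", "data": {
  "targets": [
    {"jaw": 0, "tx": 0, "ty": 0, "tz": -0.0006, "ax": 0, "ay": 0, "az": -7},
    {"jaw": 0, "tx": 0, "ty": 0, "tz": -0.0006, "ax": 0, "ay": 0, "az": -7},
    {"jaw": 0, "tx": 0, "ty": 0, "tz": -0.0006, "ax": 0, "ay": 0, "az": -7},
    {"jaw": 0, "tx": 0, "ty": 0, "tz": -0.0006, "ax": 0, "ay": 0, "az": -7},
    {"jaw": 0, "tx": 0, "ty": 0, "tz": -0.0006, "ax": 0, "ay": 0, "az": -7},
    {"jaw": 0, "tx": 0, "ty": 0, "tz": -0.0006, "ax": 0, "ay": 0, "az": -7},
    {"jaw": 0, "tx": 0, "ty": 0, "tz": -0.0006, "ax": 0, "ay": 0, "az": -7},
    {"jaw": 0, "tx": 0, "ty": 0, "tz": -0.0006, "ax": 0, "ay": 0, "az": -7},
    {"jaw": 0, "tx": 0, "ty": 0, "tz": -0.0006, "ax": 0, "ay": 0, "az": -7},
    {"jaw": 0, "tx": 0, "ty": 0, "tz": -0.0006, "ax": 0, "ay": 0, "az": -7},
    {"jaw": 0, "tx": 0, "ty": 0, "tz": -0.0006, "ax": 0, "ay": 0, "az": -7},
    {"jaw": 0, "tx": 0, "ty": 0, "tz": -0.001, "ax": 0, "ay": 0, "az": -4},
    {"jaw": 0, "tx": 0, "ty": 0, "tz": -0.002, "ax": 0, "ay": 0, "az": 0},
    {"jaw": 0, "tx": 0, "ty": 0, "tz": -0.002, "ax": 0, "ay": 0, "az": 0},
    {"jaw": 0, "tx": 0, "ty": 0, "tz": 0, "ax": 0, "ay": 0, "az": 0}
  ]
}}

```text
t: 15.18
tool_pos: [0.5367, 0.1887, 0.1587]
eef_rot: [-1.431, 2.794, 0.0]
wrist_force: [2.9, 5.1, -0.0]
width: 0.04
finger_force: 30.0
```

```bash
python3 - <<'E'
from h import *
st()
E
```

```text
t 15.1833 p [0.5367 0.1887 0.1587] q [ 2.220e-01  4.750e-01  1.763e+00  1.000e-03  9.020e-01 -2.296e+00] F [ 2.9  5.1 -0. ] M [ 1.09 -0.53 -0.02] w 0.04 ff 29.99950173078105
[[-0.584, -0.811, 0.002], [-0.811, 0.584, 0.001], [-0.002, -0.001, -1.0]]
```

Emit:
{"op": "servo_tool", "data": {
  "targets": [
    {"jaw": 0, "tx": 0, "ty": 0, "tz": -0.005, "ax": 0, "ay": 0, "az": 0},
    {"jaw": 0, "tx": 0, "ty": 0, "tz": -0.008, "ax": 0, "ay": 0, "az": 0},
    {"jaw": 0, "tx": 0, "ty": 0, "tz": -0.01, "ax": 0, "ay": 0, "az": 0},
    {"jaw": 0, "tx": 0, "ty": 0, "tz": -0.01, "ax": 0, "ay": 0, "az": 0},
    {"jaw": 0, "tx": 0, "ty": 0, "tz": -0.015, "ax": 0, "ay": 0, "az": 0},
    {"jaw": 0, "tx": 0, "ty": 0, "tz": -0.015, "ax": 0, "ay": 0, "az": 0},
    {"jaw": 0, "tx": 0, "ty": 0, "tz": -0.007, "ax": 0, "ay": 0, "az": 0},
    {"jaw": 0, "tx": 0, "ty": 0, "tz": 0, "ax": 0, "ay": 0, "az": 0},
    {"jaw": 0, "tx": 0, "ty": 0, "tz": 0, "ax": 0, "ay": 0, "az": 0},
    {"jaw": 0, "tx": 0, "ty": 0, "tz": 0, "ax": 0, "ay": 0, "az": 0}
  ]
}}

```text
t: 16.02
tool_pos: [0.5357, 0.1878, 0.2278]
eef_rot: [1.437, -2.792, -0.0]
wrist_force: [0.4, 0.0, -1.9]
width: 0.0393
finger_force: 30.0
```

```bash
python3 - <<'E'
from h import *
delta([.537,.058,.16]);snap('side','d5');snap('scene','s5')
a=cv2.resize(cv2.imread('pics/d5.png')[140:340,150:350],(360,360));b=cv2.resize(cv2.imread('pics/s5.png')[100:280,230:410],(360,360))
cv2.imwrite('pics/c6.png',np.hstack([a,b]))
E
```

```text
t 16.0167 p [0.5357 0.1878 0.2278] q [ 0.221  0.396  1.685 -0.     1.061 -2.301] F [ 0.4  0.  -1.9] M [ 0.22  0.04 -0.01] w 0.0393 ff 29.99930069083348
[[-0.581, -0.814, -0.001], [-0.814, 0.581, -0.0], [0.001, 0.001, -1.0]]
shift [ 0.1048 -0.0766  0.0679]
```

View pics/c6.png

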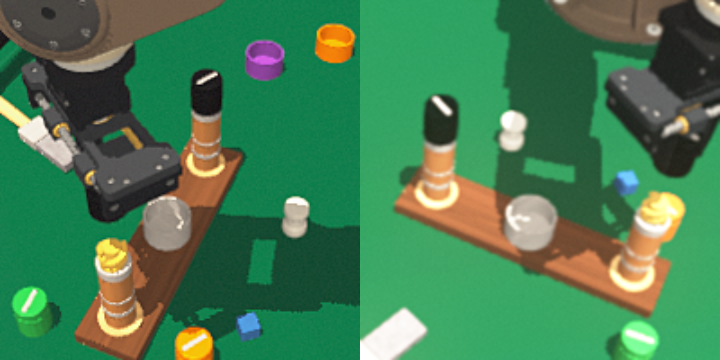

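The brass stub is bare in both views, at (112,255) in the side crop and (655,210) in the scene crop, so the cap is off. The cup is still in place. I'll move the cap over it.

Emit:
{"op": "servo_tool", "data": {
  "targets": [
    {"jaw": 0, "tx": 0.0088, "ty": -0.0066, "tz": 0, "ax": 0, "ay": 0, "az": 0},
    {"jaw": 0, "tx": 0.016, "ty": -0.0117, "tz": 0, "ax": 0, "ay": 0, "az": 0},
    {"jaw": 0, "tx": 0.016, "ty": -0.0117, "tz": 0, "ax": 0, "ay": 0, "az": 0},
    {"jaw": 0, "tx": 0.016, "ty": -0.0117, "tz": 0, "ax": 0, "ay": 0, "az": 0},
    {"jaw": 0, "tx": 0.016, "ty": -0.0117, "tz": 0, "ax": 0, "ay": 0, "az": 0},
    {"jaw": 0, "tx": 0.016, "ty": -0.0117, "tz": 0, "ax": 0, "ay": 0, "az": 0},
    {"jaw": 0, "tx": 0.016, "ty": -0.0117, "tz": 0, "ax": 0, "ay": 0, "az": 0},
    {"jaw": 0, "tx": 0, "ty": 0, "tz": 0, "ax": 0, "ay": 0, "az": 0},
    {"jaw": 0, "tx": 0, "ty": 0, "tz": 0.02, "ax": 0, "ay": 0, "az": 0},
    {"jaw": 0, "tx": 0, "ty": 0, "tz": 0.02, "ax": 0, "ay": 0, "az": 0},
    {"jaw": 0, "tx": 0, "ty": 0, "tz": 0.02, "ax": 0, "ay": 0, "az": 0},
    {"jaw": 0, "tx": 0, "ty": 0, "tz": 0.015, "ax": 0, "ay": 0, "az": 0},
    {"jaw": 0, "tx": 0, "ty": 0, "tz": 0.01, "ax": 0, "ay": 0, "az": 0},
    {"jaw": 0, "tx": 0, "ty": 0, "tz": 0.005, "ax": 0, "ay": 0, "az": 0},
    {"jaw": 0, "tx": 0, "ty": 0, "tz": 0, "ax": 0, "ay": 0, "az": 0},
    {"jaw": 0, "tx": 0, "ty": 0, "tz": 0, "ax": 0, "ay": 0, "az": 0},
    {"jaw": 0, "tx": 0, "ty": 0, "tz": 0, "ax": 0, "ay": 0, "az": 0},
    {"jaw": 0, "tx": 0, "ty": 0, "tz": 0, "ax": 0, "ay": 0, "az": 0}
  ]
}}

```text
t: 17.62
tool_pos: [0.538, 0.0581, 0.1392]
eef_rot: [-1.438, 2.792, -0.001]
wrist_force: [0.4, -0.1, 0.3]
width: 0.0397
finger_force: 30.0
```

```bash
python3 - <<'E'
from h import *
st();snap('side','d6');snap('scene','s6')
a=cv2.resize(cv2.imread('pics/d6.png')[140:340,150:350],(360,360));b=cv2.resize(cv2.imread('pics/s6.png')[100:280,230:410],(360,360))
cv2.imwrite('pics/c7.png',np.hstack([a,b]))
E
```

```text
t 17.6167 p [0.538  0.0581 0.1392] q [-0.015  0.466  1.849  0.     0.826 -2.537] F [ 0.4 -0.1  0.3] M [ 0.17  0.02 -0.02] w 0.0397 ff 29.9994263285771
[[-0.581, -0.814, 0.001], [-0.814, 0.581, -0.0], [-0.001, -0.001, -1.0]]
```

View pics/c7.png

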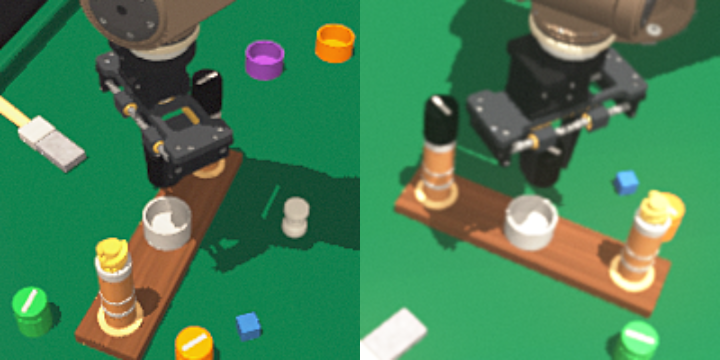

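The cap is gripped and upright above the cup, clear of its rim in both views: side crop cup (167,222), scene crop cup (530,222). The other objects look undisturbed, so I'm handing in.

```bash
python3 -c "
from station import env
print(env.sign_off())"
```

```text
the job is handed in; nothing more can be done
None
```

The job is handed in at about 17.6 s: the cup stands midway on the stand, and the left cap (it unscrewed counterclockwise) is gripped upright above it, clear of the rim; no verdict came back.

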